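# Shut down the evaporator from its control boxes

### The job

Shut the evaporator down from its three control boxes, pressing with the closed fingertips: first switch off the heating by pressing the raised half of the wide rocker right down, then switch off the rotation by pressing the raised half of the narrow rocker right down, and last press the round vent button down and finish while still holding it down. Do not press the vent button before both rockers are off, and do not lift, tip or push the boxes out of place. Leave the vials, the flask and the funnel standing where they are.

Things in the scene. Friction and masses are not known exactly. Their poses are not given: they have to be found in the camera images.
- wide_box: Loose white box, 110 (x) x 66 (y) x 50 mm high, 0.7 kg. Origin: centre of its underside. In the middle of its top a grey V-shaped rocker, 40 mm wide (y), 60 long (x), pivot along y, 64 above the bench. At the start its -x half (roughly robot side) is raised, its end 10 above the pivot; the other is level. A black frame round it is 59 high. This is the heating switch.
- narrow_box: Loose white box, 110 (x) x 66 (y) x 50 mm high, 0.7 kg. Origin: centre of its underside. In the middle of its top a grey V-shaped rocker, 14 mm wide (y), 60 long (x), pivot along y, 64 above the bench. At the start its -x half (roughly robot side) is raised, its end 10 above the pivot; the other is level. A black frame round it is 59 high. This is the rotation switch.
- vent_box: Loose white box, 110 (x) x 66 (y) x 50 mm high, 0.7 kg. Origin: centre of its underside. On its top, in the middle, a round black push button, 32 mm diameter, in a round grey collar of 48 mm diameter whose top is 62 mm above the bench. This is the vent.
- wide_rocker (a joint): wide rocker: 0 (start, on) = its -x half raised, +x half level; 0.36 rad (off, end stop) = -x half pressed level, its top 64 mm above the bench, +x half raised. Friction only (0.05 N m, 2 to 5 N at the fingertip): it stays where left. Off above 0.30.
- narrow_rocker (a joint): narrow rocker: 0 (start, on) = its -x half raised, +x half level; 0.36 rad (off, end stop) = -x half pressed level, its top 64 mm above the bench, +x half raised. Friction only (0.05 N m, 2 to 5 N at the fingertip): it stays where left. Off above 0.30.
- vent (a joint): How far the vent button is pressed: 0 = up, 0.006 m = fully down; spring from 1.5 N to 5 N fully down, it comes up when released. It counts as held above 0.004 m.
- wide_raised (a point): Point on the top face of the wide rocker's -x (raised) half, on its centre line, 22 mm from the pivot: the place to press. It moves with the rocker: about 72 mm above the bench when raised, 64 mm when pressed right down.
- narrow_raised (a point): Point on the top face of the narrow rocker's -x (raised) half, on its centre line, 22 mm from the pivot: the place to press. It moves with the rocker: about 72 mm above the bench when raised, 64 mm when pressed right down.
- vent_top (a point): Centre of the top face of the vent button, 72 mm above the bench when up, 66 mm when fully down; it moves with the button.
- vial_a: Small amber glass vial with a narrower cap, 26 mm diameter, 50 mm high, loose. Origin: centre of its underside.
- vial_b: Small amber glass vial with a narrower cap, 26 mm diameter, 50 mm high, loose. Origin: centre of its underside.
- flask: Round glass flask (76 mm ball, neck up) fixed in a cork ring, 136 mm high in all, loose. Origin: centre of its underside.
- funnel: Glass funnel standing mouth down, 90 mm diameter, 100 mm high, loose. Origin: centre of its underside.
Things that resemble listed ones, but are neither listed nor needed, are in the scene too. Leave any blue look-alike of the vent_box alone.

How it is judged:
On the way, in this order (a step that is already met when the one before it is completed fails the run):
1. the wide rocker's raised half is pressed right down (heating off) (value of joint wide_rocker above 0.3 rad), for 0.1 s.
2. the narrow rocker's raised half is pressed right down (rotation off) (value of joint narrow_rocker above 0.3 rad), for 0.1 s.
3. the vent button is pressed down by the fingers (value of joint vent above 0.004 m and contact force between the fingers and vent_box above 1.5 N), for 0.2 s.
At the end, for the whole second after the job is handed in: Both rockers are off (above 0.30 rad of 0.36), the fingers are holding the vent button down (more than 4 of 6 mm, more than 1.5 N), the three boxes stand level within 20 mm of where they were, and the four glass things stand upright within 30 mm of where they were (all of step 3 and value of joint each of wide_rocker, narrow_rocker above 0.3 rad and distance of each of wide_box, narrow_box, vent_box from where it was at the start of the episode below 0.02 m and angle between each of wide_box, narrow_box, vent_box's own z axis and vertical below 0.1 rad and distance of each of vial_a, vial_b, flask, funnel from where it was at the start of the episode below 0.03 m and angle between each of vial_a, vial_b, flask, funnel's own z axis and vertical below 0.3 rad); the arm keeps its last pose, push and grip.
It fails at once if the vent button is pressed before both rockers are off (value of joint vent above 0.0015 m and not (value of joint each of wide_rocker, narrow_rocker above 0.3 rad)).
It fails at once if the narrow rocker is switched before the wide one is off (value of joint narrow_rocker above 0.2 rad and not (value of joint wide_rocker above 0.3 rad)).
It fails at once if a box is lifted (height (world z) of any of wide_box, narrow_box, vent_box above 0.01 m).
It fails at once if a box is tipped or pushed out of place (not (distance of wide_box from where it was at the start of the episode below 0.02 m) or not (distance of narrow_box from where it was at the start of the episode below 0.02 m) or not (distance of vent_box from where it was at the start of the episode below 0.02 m) or not (angle between wide_box's own z axis and vertical below 0.1 rad) or not (angle between narrow_box's own z axis and vertical below 0.1 rad) or not (angle between vent_box's own z axis and vertical below 0.1 rad)).
It fails at once if a vial, the flask or the funnel is moved or tipped (not (distance of vial_a from where it was at the start of the episode below 0.03 m) or not (distance of vial_b from where it was at the start of the episode below 0.03 m) or not (distance of flask from where it was at the start of the episode below 0.03 m) or not (distance of funnel from where it was at the start of the episode below 0.03 m) or not (angle between vial_a's own z axis and vertical below 0.3 rad) or not (angle between vial_b's own z axis and vertical below 0.3 rad) or not (angle between flask's own z axis and vertical below 0.3 rad) or not (angle between funnel's own z axis and vertical below 0.3 rad)).
It also fails if it takes over 45 s, if anything falls off the work surface, if the arm or the gripper's body presses on something with over 40 N, if the wrist force passes 120 N, or if a joint passes its speed limit or range.

### The arm

A 6-joint arm with a two-finger parallel gripper is mounted at the origin on the work surface. World frame = base frame: x ahead of the robot, y to its left, z up, the work surface at z = 0. Lengths are in m, angles in rad, forces in N, time in s.
With the tool pointing down it reaches from about 0.35 to 0.875 m from the base axis. Payload 4.2 kg.
Tool frame: the origin (TCP) lies on the mounting face of the last link; the fingertips stand 173 mm ahead of it and the grasp point (between the pads) lies 155 mm ahead of it (tip_extent is the z of the fingertips in the tool frame, in m); z points along the fingers, y is the line along which they close (so a half turn about z gives the same grasp; the last joint's range is limited). The gripper opens to 85 mm and grips with 20 to 120 N. Pads are 22 mm wide; open, the fingers measure 114 mm over their backs; the gripper's body (76 mm by 85 mm) begins 54 mm behind the grasp point. The pads swing forward as they close: fully open they stand 13 mm farther back than shut.
Start: joints at [-1.082, 0.385, 0.008, 0, -1.194, -0.259], TCP at [0.142, -0.609, 0.405] pointing down, gripper open.
Joint ranges: [-3.14, 3.14], [-1.21, 2.06], [-1.07, 1.41], [-3.16, 2.05], [-2.99, -0.16], [-3.1, 3.1]. Speed limits (rad/s): [2.79, 2.79, 3.14, 3.14, 3.14, 3.14].

### API

Orientations are given as a unit quaternion [w, x, y, z].
In Python, from bench import read_state, snapshot, job_done, tip_extent gives the robot as it stands.
- The arm moves only by the shell command python3 -m jog 'ROWS' [FORCE]. ROWS is JSON, a list of rows, each a list of 7 numbers: the shift along the tool's x, y, z in mm, then the turn, a rotation vector about the tool's x, y, z in degrees, then the finger opening in mm, from 0 to 85.4. A call has 1 to 8 rows; each row is the pose to reach, as a shift and turn from the pose commanded when the call began, along the tool's axes at that moment; what a row does not reach only later rows make up. A row lasts 1/8 s, in which the tool goes at most 62.5 mm and 10.7 degrees, less where a joint would pass 70% of its speed; a pose out of reach is approached as far as the arm can. A call with a gripper value outside its range is refused whole. The fingers move at their own pace and stop on an object; FORCE is the grip in N (left out, the last holds). Time passes only in rows, so rows that repeat a pose let the fingers close. It gives the time, the measured TCP pose, the force, the opening and the grip force at its end, in the units of the state.
- read_state(): the state, without advancing time (a new reading comes with each control period).
- snapshot(name): name is "scene" or "top" or "wrist"; returns a dict with "color" (420x560x3 uint8, red, green, blue), "vfov" (degrees; the focal length in pixels is half the picture's height over the tangent of half this angle, whatever the lens; pixels are square), "cx", "cy" (the principal point, pixels), "k1" (the pictures are not rectified: a ray, as slopes to the right and down, at radius r is drawn at 1 + k1 r^2 times it, then the intrinsics apply), "eye" and "rotation" of the camera in the world. Camera axes: x right, y down, z forward; pixel columns grow to the right and rows downward; lengths in m; the calibration is good to about 2 mm. A picture is of the moment at which its call begins. There is no depth.
- job_done(): hands the job in; it is judged then, once.
The state is a dict: "clock": time; "joints": joint angles; "qd": joint speeds; "tau": joint torques, N m; "tool_pos": TCP position; "eef_rot": TCP orientation; "wrist_force": force on the tool from outside, world axes, zero at the start; "torque": the same for the moment, N m; "opening": finger opening in m; "gripper_force": force on a finger pad.
Only numpy, scipy, OpenCV 4.12 (cv2) and the standard library are available. Lean on these libraries where they do the work, as an engineer would, in place of code of your own. Each camera call takes 0.05 s, during which the arm holds its last target. There are 200 camera calls.

## Working session

There is one attempt and no reset: what is moved stays moved. The work goes in short steps, Python scripts to look and compute and a shell command to move; the robot and the scene stay as the last step left them, time stands still between calls to the robot, and variables do not carry over. Pictures are saved under pics/ and viewed, at most 10 in all, crops included, and the job is handed in when it is done.

```bash
mkdir -p pics; cat > h.py <<'E'
import numpy as np, cv2
from bench import read_state, snapshot, job_done, tip_extent
from scipy.spatial.transform import Rotation as R
def save(s,n): cv2.imwrite('pics/'+n,s['color'][:,:,::-1])
def Rm(s):
    r=np.array(s['rotation']); return r if r.shape==(3,3) else R.from_quat(r,scalar_first=True).as_matrix()
def pix2(s,u,v,z):
    f=210/np.tan(np.radians(s['vfov'])/2)
    p=np.array([(u-s['cx'])/f,(v-s['cy'])/f]); q=p.copy()
    for _ in range(30): q=p/(1+s['k1']*(q@q))
    d=Rm(s)@np.array([*q,1]); e=np.array(s['eye']); return e+d*(z-e[2])/d[2]
def proj(s,P):
    f=210/np.tan(np.radians(s['vfov'])/2)
    c=Rm(s).T@(np.array(P)-np.array(s['eye'])); q=c[:2]/c[2]; q=q*(1+s['k1']*(q@q))
    return q*f+[s['cx'],s['cy']]
E
python3 - <<'E'
from h import *
import pickle
S={}
for n in ('top','scene'):
    s=S[n]=snapshot(n); save(s,n+'0.png'); print(n,s['vfov'],s['cx'],s['cy'],s['k1'],s['eye'],s['rotation'])
pickle.dump(S,open('s0.pkl','wb'))
print(read_state(),tip_extent)
E
```

```text
top 43.16660862736486 272.1890938881258 216.0062213740039 -0.21038383184761789 [0.43091561 0.04038039 1.14063009] [-0.04349373  0.70685737 -0.70451493  0.04603976]
scene 50.40568010327093 278.243521911256 205.86986731528165 0.05004731563031115 [ 0.84510713 -0.3906931   0.68444991] [-0.32672712  0.9085528   0.24340851 -0.09237691]
{'clock': 0.1, 'joints': array([-1.08241919e+00,  3.85488827e-01,  6.74760769e-03, -4.35925079e-04,
       -1.19403619e+00, -2.58609967e-01]), 'qd': array([ 0.0010183 , -0.00126346,  0.00440777,  0.00302604, -0.00020702,
        0.00101046]), 'tau': array([-1.09625209e-03, -3.93319237e+01,  1.88928688e+01,  4.19797182e+00,
       -2.62473186e-03,  1.01054439e-05]), 'tool_pos': array([ 0.14233959, -0.60838252,  0.40371914]), 'eef_rot': array([-1.72791687e-04, -1.14551123e-01,  9.93416840e-01,  9.96174601e-04]), 'wrist_force': array([0.78015855, 0.46450502, 1.0068635 ]), 'torque': array([-0.02412394, -0.05696767, -0.01774159]), 'gripper_force': 0.0, 'opening': 0.08549449017117747} 0.1734
```

View pics/top0.png

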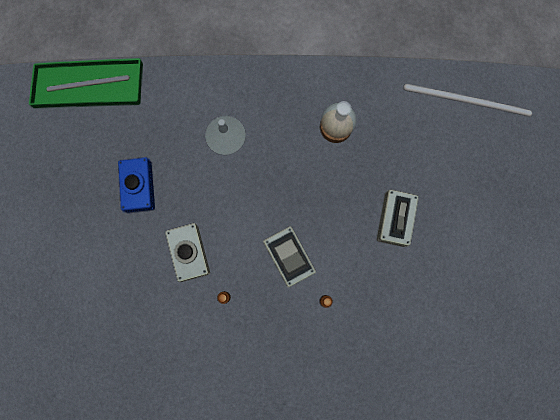

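View pics/scene0.png

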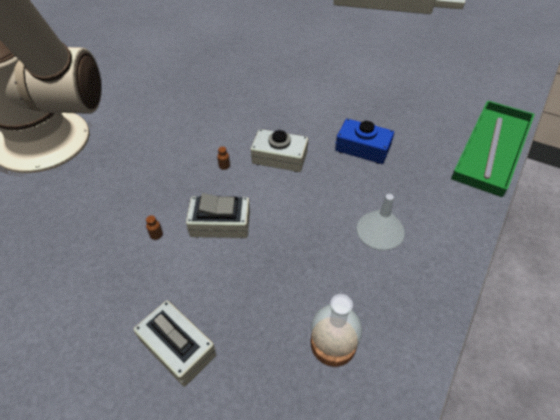

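The top view (+x up, +y left) shows a white box with the wide rocker at (290,257), a white box with the narrow rocker at (399,217), a white box with a round button at (187,252) and a blue look-alike at (136,185). The vials are at (224,297) and (326,301), the funnel at (225,135) and the flask at (338,122). The scene view agrees with this. Vent candidates are white (187,252) and blue (136,185); the white one fits, because the vent_box is white and blue is to be left alone. I'll confirm that in one crop and measure.

```bash
python3 - <<'E'
from h import *
import pickle
S=pickle.load(open('s0.pkl','rb')); s=S['top']; im=s['color']
g=im.min(2)
for n,(u,v) in dict(wide=(290,257),narrow=(399,217),vent=(187,252)).items():
    m=np.zeros_like(g); y0,x0=v-38,u-34
    m[y0:v+38,x0:u+34]=(g[y0:v+38,x0:u+34]>125)
    n_,l,st,_=cv2.connectedComponentsWithStats(m)
    pts=np.argwhere(l==1+st[1:,4].argmax())[:,::-1].astype(float)
    P=np.array([pix2(s,a,b,.05)[:2] for a,b in pts])*1000
    r=cv2.minAreaRect(P.astype(np.float32)); c=cv2.boxPoints(r)
    e=c[1]-c[0],c[2]-c[1]; L=max(e,key=np.linalg.norm); L=L*np.sign(L[0])
    print(n,'centre',r[0],'size',r[1],'yaw',np.degrees(np.arctan2(L[1],L[0])))
print('button',pix2(s,186,252,.072))
for n,u,v,z in (('va',224,297,.05),('vb',326,301,.05),('funnel',222,123,.1),('flask',344,108,.136)): print(n,pix2(s,u,v,z)[:2])
cv2.imwrite('pics/crop.png',cv2.resize(im[140:320,100:440,::-1],None,fx=2.3,fy=2.3,interpolation=cv2.INTER_CUBIC))
E
```

```text
wide centre (486.9897155761719, 1.1763458251953125) size (106.56450653076172, 64.23567962646484) yaw 28.986317
narrow centre (568.8175048828125, -230.4373016357422) size (63.71295166015625, 106.982177734375) yaw -12.0068035
vent centre (495.0003356933594, 214.23606872558594) size (108.5012435913086, 63.399696350097656) yaw 15.810776
button [0.4929924  0.21095161 0.072     ]
va [0.40258212 0.13466453]
vb [ 0.39495571 -0.07396982]
funnel [0.75421583 0.13971421]
flask [ 0.77562696 -0.10498942]
```

View pics/crop.png

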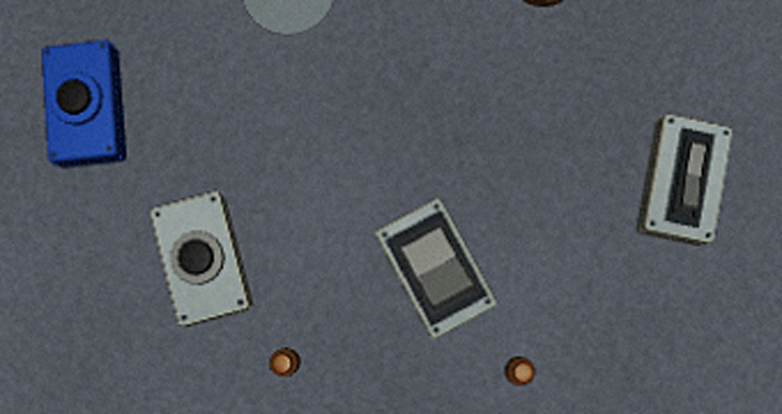

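Confirmed: the white box with the black button and grey collar is the vent. Measured sizes (107x64 and 108x63 mm) match 110x66, and all three boxes are in reach. Next I'll work out the tool-axis shifts.

```bash
cat > d.py <<'E'
from h import *
import sys
T=dict(w=(466,-10.4),n=(545.3,-225.4),v=(494,213))
st=read_state(); r=R.from_quat(st['eef_rot'],scalar_first=True); p=st['tool_pos']*1000
t=np.array([*T[sys.argv[1]],float(sys.argv[2])+173.4])   # fingertip height mm
print('tool shift mm',r.inv().apply(t-p).round(1),'tip z',p[2]-173.4,'xy',p[:2].round(1),'axes',r.as_matrix().round(3).tolist(),st['clock'],st['wrist_force'].round(1))
E
python3 d.py w 110
```

```text
tool shift mm [-451.3  508.4  121.3] tip z 230.31914383543094 xy [ 142.3 -608.4] axes [[-0.974, -0.228, -0.001], [-0.228, 0.974, 0.002], [0.0, 0.002, -1.0]] 0.1 [0.8 0.5 1. ]
```

```bash
python3 -m jog '[[-451,508,50,0,0,0,0],[-451,508,50,0,0,0,0],[-451,508,50,0,0,0,0],[-451,508,50,0,0,0,0],[-451,508,50,0,0,0,0],[-451,508,50,0,0,0,0],[-451,508,50,0,0,0,0],[-451,508,50,0,0,0,0]]' 40; python3 d.py w 110
```

```text
clock: 1.1
tool_pos: [0.3802, -0.1681, 0.368]
eef_rot: [0.0, -0.115, 0.993, -0.0]
wrist_force: [0.6, -0.5, -0.1]
opening: 0.0001
gripper_force: 0.0
tool shift mm [-119.5  134.    84.6] tip z 194.5538602895276 xy [ 380.2 -168.1] axes [[-0.974, -0.228, 0.0], [-0.228, 0.974, -0.0], [-0.0, -0.0, -1.0]] 1.1 [ 0.6 -0.5 -0.1]
```

```bash
python3 -m jog '[[-119,134,60,0,0,0,0],[-119,134,60,0,0,0,0],[-119,134,84,0,0,0,0],[-119,134,84,0,0,0,0],[-119,134,84,0,0,0,0],[-119,134,84,0,0,0,0]]'; python3 d.py w 63; python3 -c "
from h import *
s=snapshot('wrist');
for P in ((.4678,-.0095,.072),(.487,.0012,.064)):
    q=proj(s,P); print(q); cv2.circle(s['color'],tuple(int(a) for a in q),4,(255,0,0),1)
save(s,'w1.png')"
```

```text
clock: 1.85
tool_pos: [0.4649, -0.0133, 0.2847]
eef_rot: [0.0, -0.114, 0.993, 0.0]
wrist_force: [0.2, -0.4, -0.4]
opening: 0.0005
gripper_force: 0.0
tool shift mm [-1.7  2.5 48.3] tip z 111.31885931516163 xy [464.9 -13.3] axes [[-0.974, -0.227, 0.001], [-0.227, 0.974, 0.0], [-0.001, 0.0, -1.0]] 1.85 [ 0.2 -0.4 -0.4]
[284.92133993 241.60203739]
[293.95421574 266.16911576]
```

View pics/w1.png

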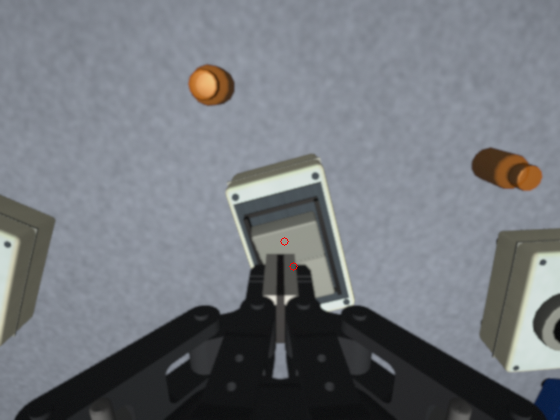

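The wrist view shows the wide rocker. The predicted press point (285,242) falls mid raised half and the predicted pivot (294,266) on the crease, so the position is good. Pressing now.

```bash
python3 -m jog '[[-1.5,2,25,0,0,0,0],[-1.5,2,34,0,0,0,0],[-1.5,2,38,0,0,0,0],[-1.5,2,41,0,0,0,0],[-1.5,2,44,0,0,0,0],[-1.5,2,46,0,0,0,0],[-1.5,2,47,0,0,0,0],[-1.5,2,47,0,0,0,0]]'; python3 d.py w 63
```

```text
clock: 2.9
tool_pos: [0.4663, -0.0101, 0.2374]
eef_rot: [0.0, -0.115, 0.993, -0.0]
wrist_force: [-1.4, -0.9, 4.9]
opening: 0.0002
gripper_force: 2.3
tool shift mm [ 0.4 -0.2  1. ] tip z 64.02633573851767 xy [466.3 -10.1] axes [[-0.974, -0.228, 0.0], [-0.228, 0.974, -0.0], [-0.0, -0.0, -1.0]] 2.9 [-1.4 -0.9  4.9]
```

```bash
python3 -m jog '[[0,0,1,0,0,0,0],[0,0,2,0,0,0,0],[0,0,2,0,0,0,0]]'; python3 d.py w 120
```

```text
clock: 3.28
tool_pos: [0.4663, -0.0101, 0.2371]
eef_rot: [0.0, -0.115, 0.993, -0.0]
wrist_force: [-6.8, -0.0, 19.0]
opening: -0.0002
gripper_force: 9.5
tool shift mm [  0.3  -0.3 -56.3] tip z 63.70840893430966 xy [466.3 -10.1] axes [[-0.973, -0.229, 0.001], [-0.229, 0.973, -0.001], [-0.001, -0.001, -1.0]] 3.275 [-6.8 -0.  19. ]
```

The force rose to 19 N with the tip stopped at 63.7 mm, so the rocker is on its end stop. Next I'll lift and go to the narrow box.

```bash
python3 -m jog '[[0,0,-20,0,0,0,0],[0,0,-60,0,0,0,0],[0,0,-60,0,0,0,0]]'; python3 d.py n 110; python3 -c "
from h import *
save(snapshot('wrist'),'w2.png')"
```

```text
clock: 3.65
tool_pos: [0.4674, -0.0096, 0.2978]
eef_rot: [0.004, -0.115, 0.993, 0.001]
wrist_force: [0.1, 0.4, 0.2]
opening: -0.0001
gripper_force: 0.0
tool shift mm [ -26.4 -227.9   14.5] tip z 124.36357957961789 xy [467.4  -9.6] axes [[-0.974, -0.229, 0.008], [-0.228, 0.974, 0.002], [-0.008, 0.0, -1.0]] 3.65 [0.1 0.4 0.2]
```

View pics/w2.png

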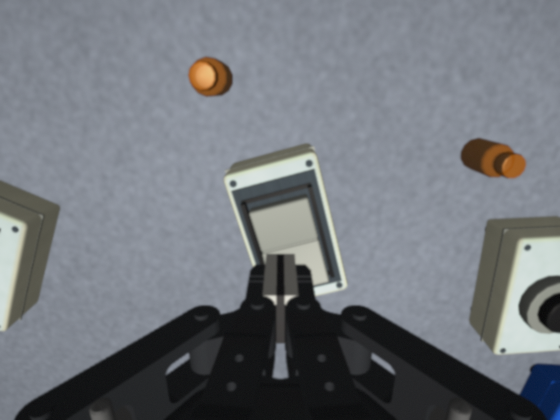

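The near half (283,222) now lies level and the box hasn't moved. Going to the narrow rocker.

```bash
python3 -m jog '[[-26,-226,14,0,0,0,0],[-26,-226,14,0,0,0,0],[-26,-226,14,0,0,0,0],[-26,-226,14,0,0,0,0],[-26,-226,14,0,0,0,0],[-26,-226,14,0,0,0,0],[-26,-226,14,0,0,0,0]]'; python3 d.py n 63; python3 -c "
from h import *
s=snapshot('wrist');
for P in ((.5473,-.2258,.072),(.5688,-.2304,.064)):
    q=proj(s,P); print(q); cv2.circle(s['color'],tuple(int(a) for a in q),4,(255,0,0),1)
save(s,'w3.png')"
```

```text
clock: 4.58
tool_pos: [0.5427, -0.2232, 0.2807]
eef_rot: [-0.0, -0.115, 0.993, 0.0]
wrist_force: [-0.1, -0.0, 0.3]
opening: -0.0001
gripper_force: 0.0
tool shift mm [-2.1 -2.8 44.3] tip z 107.32939173678236 xy [ 542.7 -223.2] axes [[-0.973, -0.229, -0.001], [-0.229, 0.973, 0.0], [0.001, 0.0, -1.0]] 4.575 [-0.1 -0.   0.3]
[273.72369463 245.17596263]
[259.2908936 268.1858537]
```

View pics/w3.png

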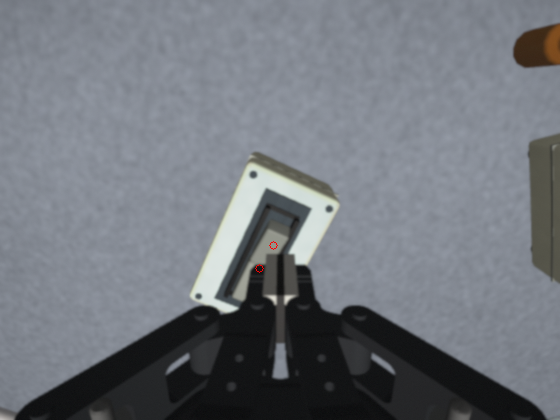

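The press point (274,245) falls on the raised half of the narrow rocker.

```bash
python3 -m jog '[[-2,-3,20,0,0,0,0],[-2,-3,29,0,0,0,0],[-2,-3,33,0,0,0,0],[-2,-3,37,0,0,0,0],[-2,-3,40,0,0,0,0],[-2,-3,43,0,0,0,0],[-2,-3,44,0,0,0,0],[-2,-3,44,0,0,0,0]]'; python3 d.py n 63
```

```text
clock: 5.62
tool_pos: [0.5456, -0.2268, 0.2374]
eef_rot: [0.0, -0.115, 0.993, -0.0]
wrist_force: [-3.1, 0.8, 5.1]
opening: 0.0
gripper_force: 2.3
tool shift mm [-0.1  1.4  1. ] tip z 64.04234122117919 xy [ 545.6 -226.8] axes [[-0.974, -0.228, 0.0], [-0.228, 0.974, -0.0], [-0.0, -0.0, -1.0]] 5.625 [-3.1  0.8  5.1]
```

```bash
python3 -m jog '[[0,0,1,0,0,0,0],[0,0,2,0,0,0,0],[0,0,2,0,0,0,0]]'; python3 d.py n 120
```

```text
clock: 6.0
tool_pos: [0.5456, -0.2268, 0.2373]
eef_rot: [0.0, -0.115, 0.993, -0.0]
wrist_force: [-5.2, 3.3, 13.2]
opening: 0.0
gripper_force: 6.9
tool shift mm [ -0.1   1.3 -56.1] tip z 63.854807296181804 xy [ 545.6 -226.8] axes [[-0.974, -0.228, 0.0], [-0.228, 0.974, -0.001], [-0.0, -0.001, -1.0]] 6.0 [-5.2  3.3 13.2]
```

```bash
python3 -m jog '[[0,0,-20,0,0,0,0],[0,0,-60,0,0,0,0],[0,0,-60,0,0,0,0]]'; python3 d.py v 110; python3 -c "
from h import *
s=snapshot('wrist');t=snapshot('top')
cv2.imwrite('pics/w4.png',np.hstack([cv2.resize(s['color'][130:330,150:400],(500,400)),cv2.resize(t['color'][220:300,260:320],(300,400))])[:,:,::-1])"
```

```text
clock: 6.38
tool_pos: [0.547, -0.2271, 0.2984]
eef_rot: [0.004, -0.115, 0.993, -0.001]
wrist_force: [0.2, -0.3, -0.0]
opening: 0.0001
gripper_force: 0.0
tool shift mm [-48.8 440.6  13.7] tip z 124.969030236142 xy [ 547.  -227.1] axes [[-0.974, -0.228, 0.009], [-0.228, 0.974, -0.002], [-0.008, -0.004, -1.0]] 6.375 [ 0.2 -0.3 -0. ]
```

View pics/w4.png

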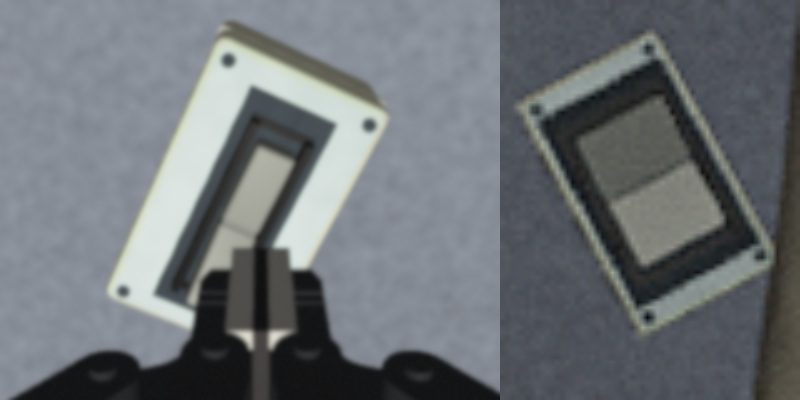

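Both rockers are flipped: the near halves are level, and the bright/dark halves of the wide one have swapped. On to the vent.

```bash
python3 -m jog '[[-50,440,0,0,0,0,0],[-50,440,0,0,0,0,0],[-50,440,0,0,0,0,0],[-50,440,0,0,0,0,0],[-50,440,0,0,0,0,0],[-50,440,0,0,0,0,0],[-50,440,0,0,0,0,0],[-50,440,0,0,0,0,0]]'; python3 d.py v 110
```

```text
clock: 7.48
tool_pos: [0.4934, 0.2166, 0.2937]
eef_rot: [-0.0, -0.117, 0.993, -0.0]
wrist_force: [0.5, -1.2, -0.3]
opening: 0.0001
gripper_force: 0.0
tool shift mm [ 0.3 -3.6 10.3] tip z 120.3038268055681 xy [493.4 216.6] axes [[-0.973, -0.233, -0.001], [-0.233, 0.973, -0.0], [0.001, -0.0, -1.0]] 7.475 [ 0.5 -1.2 -0.3]
```

```bash
python3 -m jog '[[0,0,10,0,0,0,0],[0,0,10,0,0,0,0],[0,0,10,0,0,0,0]]'; python3 d.py v 67; python3 -c "
from h import *
s=snapshot('wrist');
for P in ((.494,.213,.072),):
    q=proj(s,P); print(q); cv2.circle(s['color'],tuple(int(a) for a in q),4,(255,0,0),1)
save(s,'w5.png')"
```

```text
clock: 7.85
tool_pos: [0.4943, 0.2117, 0.2847]
eef_rot: [-0.0, -0.114, 0.994, -0.0]
wrist_force: [-0.2, -0.5, -0.0]
opening: -0.0002
gripper_force: 0.0
tool shift mm [-0.1  1.3 44.3] tip z 111.25287814157608 xy [494.3 211.7] axes [[-0.974, -0.226, -0.001], [-0.226, 0.974, -0.001], [0.001, -0.001, -1.0]] 7.85 [-0.2 -0.5 -0. ]
[282.30081203 236.59509289]
```

View pics/w5.png

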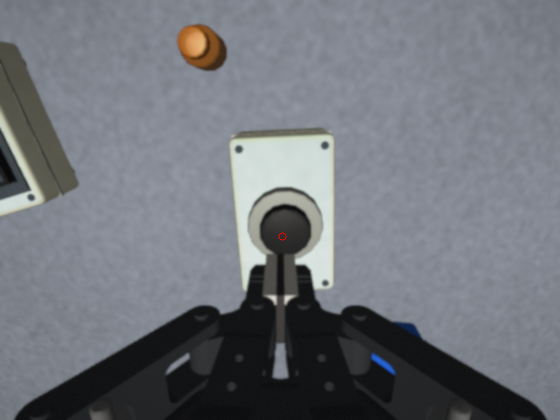

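The white vent box is below, with the button centre at (285,231) against a predicted (282,237), so I'll correct about 3 mm toward the base. Pressing.

```bash
python3 -m jog '[[3,3,25,0,0,0,0],[3,3,34,0,0,0,0],[3,3,38,0,0,0,0],[3,3,41,0,0,0,0],[3,3,44,0,0,0,0],[3,3,46,0,0,0,0],[3,3,47,0,0,0,0],[3,3,47,0,0,0,0]]'; python3 d.py v 65
```

```text
clock: 8.9
tool_pos: [0.4907, 0.2153, 0.2394]
eef_rot: [0.001, -0.115, 0.993, -0.0]
wrist_force: [-2.6, -2.2, 9.3]
opening: 0.0001
gripper_force: 4.6
tool shift mm [-2.7 -3.   1. ] tip z 66.02388200832075 xy [490.7 215.3] axes [[-0.974, -0.228, 0.001], [-0.228, 0.974, 0.0], [-0.001, -0.0, -1.0]] 8.9 [-2.6 -2.2  9.3]
```

```bash
python3 -m jog '[[0,0,0.5,0,0,0,0],[0,0,0.5,0,0,0,0],[0,0,0.5,0,0,0,0],[0,0,0.5,0,0,0,0]]'; python3 -c "
from h import *
save(snapshot('top'),'t2.png')"
```

```text
clock: 9.4
tool_pos: [0.4907, 0.2153, 0.2393]
eef_rot: [0.001, -0.115, 0.993, -0.0]
wrist_force: [-3.1, -2.9, 11.3]
opening: -0.0
gripper_force: 5.8
```

View pics/t2.png

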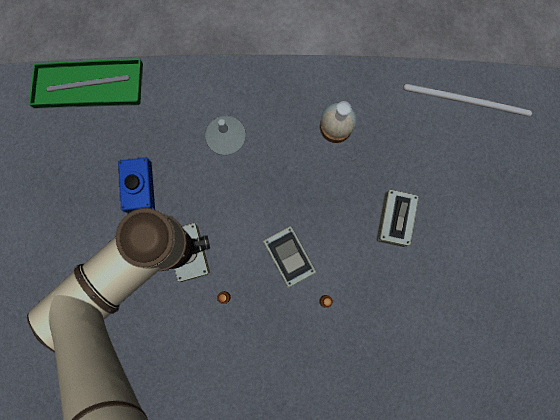

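Everything stands where it was: the boxes are at (290,257), (399,217) and (190,252), and the glassware hasn't moved. Both rockers are off and the button is held at its stop with 11 N. Handing in.

```bash
python3 -c "
from bench import job_done
print(job_done())"
```

```text
the job is handed in; nothing more can be done
None
```

I switched off the heating and then the rotation, and handed the job in at about 9.4 s with the vent button held at its stop (about 11 N); the last picture showed no box or glassware visibly moved, and the hand-in returned no verdict.

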